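Load the lamp cabinet with new kaleidoscope fittings and lock it up

TASK

Cure the new fittings in the white lamp cabinet: slide its lock all the way to the free end (white dot), pull the drawer fully open and put every new fitting lying about on the bench (eyepieces, socket tube, chrome end wheel, smoked spacer ring) into the drawer. Then ease the drawer gently shut, slide the lock all the way to the locked end (violet dot), and last of all turn the timer dial clockwise to its end stop. Leave the violet glass ball, the finished kaleidoscope and the glue bottle undisturbed.

Things in the scene. Friction and masses are not known exactly. Their poses are not given: they have to be found in the camera images.
- cabinet: Fixed white low lamp cabinet, 200 (x) x 340 (y) x 94 mm high; its place and yaw vary. Origin: centre of its underside. Its -x face (towards the robot) is open and closed by the drawer; the drawer, lock slide and timer dial belong to it and share its axes (z up). The roof is 10 mm thick, underside 84 mm above the bench.
- drawer (a joint): How far the drawer is pulled out along the cabinet's -x, m: 0 shut (start), 0.15 fully open at its stop. Stays where left; about 2 N of friction.
- drawer_in (a point): Centre of the drawer's inner floor, 14 mm above the bench; moves with the drawer, axes as the cabinet. Inside: 150 (x) x 300 (y) mm; walls 6 mm thick rise 36 mm above this floor. The grey front panel before the front wall, 10 mm thick, rises to 80 mm above the bench. Fully open, all but the rear 6 mm of the inside is clear of the roof.
- drawer_pull (a point): Centre of the drawer's brass pull, a block 36 (x) x 22 (y) x 24 mm (z) sticking out from the middle of the front panel, 50 mm above the bench; this point is 19 mm in front of the panel. Pinch it from above across its 22 mm width (cabinet y).
- lock (a joint): Position of the lock slide along the cabinet's +y, m: 0 at the free end stop (white dot, cabinet -y end), 0.12 at the locked end stop (violet dot, +y end). Starts anywhere from 0.06 to 0.11; stays where left; about 2 N of friction. The lock is only a sign to people: it does not itself block the drawer.
- lock_top (a point): Centre of the top of the lock slide's black grip, a block 28 (x) x 20 (y, the sliding direction) x 40 mm tall that stands on a 14 mm high, 40 mm wide, 170 mm long aluminium track on the cabinet roof; this point is 148 mm above the bench. Axes as the cabinet.
- timer (a joint): Angle of the timer dial, rad: grows clockwise seen from above, from 0 to its end stop at 2.2 (white pointer line at the violet pip). Starts from 0.2 to 1.1; stays where left; friction about 0.04 N m.
- timer_grip (a point): Point on the dial's vertical axis at gripping height, 131 mm above the bench. The dial has a black bar grip 42 mm long along this point's own x, 14 mm wide along its y, rising 7 mm above this point and reaching 25 mm below it; pinch across the 14 mm. The point turns with the dial.
- eyepiece_a: Loose fitting that may be absent; stands on the bench upright at the start. Origin: centre of its underside, z up its axis. Brass bayonet eyepiece, 150 g: flange 60 mm across and 8 mm high (two small lugs at its rim, 68 mm across along its x), then a barrel 40 mm across up to 50 mm.
- eyepiece_b: Loose fitting that may be absent; stands on the bench upright at the start. Origin: centre of its underside, z up its axis. Copper-coloured bayonet eyepiece, same form as the brass one.
- socket_tube: Loose fitting that may be absent; stands on the bench upright at the start. Origin: centre of its underside, z up its axis. Brass tube 56 mm outside, 46 mm inside, 50 mm high, 160 g; two small lugs at its foot, 64 mm across along its x, 7 mm high.
- end_wheel: Loose fitting that may be absent; stands on the bench upright at the start. Origin: centre of its underside, z up its axis. Chrome end wheel, 200 g: disc 66 mm across and 12 mm high, hub 30 mm across up to 50 mm.
- spacer_ring: Loose fitting that may be absent; stands on the bench upright at the start. Origin: centre of its underside, z up its axis. Smoked acrylic ring 60 mm outside, 44 mm inside, 22 mm high, 50 g.
- glass_ball_center (a point): Centre of the violet glass ball, 60 mm across, resting on a fixed cork ring 72 mm across and 15 mm high. Bystander, not a fitting.
- kaleidoscope: Finished violet kaleidoscope, 210 mm long (its x) and 48 mm across, lying on its dark wooden cradle 170 x 50 mm, 67 mm high in all. Origin: centre of the underside. Bystander.
- glue_bottle: Glue bottle 48 mm across and 100 mm high. Origin: centre of its underside. Bystander.
Mind the look-alikes: they are no part of the job. What is shaped like the end_wheel but green or red is not meant.

How it is judged (in metres and radians):
On the way, in this order (a step that is already met when the one before it is completed fails the run):
1. the lock slide is at its free end stop, with the drawer still shut (value of joint lock below 0.006 m and value of joint drawer below 0.02 m), for 0.2 s.
2. the drawer is pulled fully open (value of joint drawer above 0.14 m), for 0.2 s.
3. every fitting present lies in the open drawer, let go (value of joint drawer above 0.05 m and x of eyepiece_a in the frame of drawer_in between -0.075 and 0.075 m and y of eyepiece_a in the frame of drawer_in between -0.15 and 0.15 m and z of eyepiece_a in the frame of drawer_in between -0.01 and 0.05 m and linear speed of each of eyepiece_a, eyepiece_b, socket_tube, end_wheel, spacer_ring below 0.05 m/s and x of eyepiece_b in the frame of drawer_in between -0.075 and 0.075 m and y of eyepiece_b in the frame of drawer_in between -0.15 and 0.15 m and z of eyepiece_b in the frame of drawer_in between -0.01 and 0.05 m and x of socket_tube in the frame of drawer_in between -0.075 and 0.075 m and y of socket_tube in the frame of drawer_in between -0.15 and 0.15 m and z of socket_tube in the frame of drawer_in between -0.01 and 0.05 m and x of end_wheel in the frame of drawer_in between -0.075 and 0.075 m and y of end_wheel in the frame of drawer_in between -0.15 and 0.15 m and z of end_wheel in the frame of drawer_in between -0.01 and 0.05 m and x of spacer_ring in the frame of drawer_in between -0.075 and 0.075 m and y of spacer_ring in the frame of drawer_in between -0.15 and 0.15 m and z of spacer_ring in the frame of drawer_in between -0.01 and 0.05 m and contact force between the fingers and eyepiece_a below 0.2 N and contact force between the fingers and eyepiece_b below 0.2 N and contact force between the fingers and socket_tube below 0.2 N and contact force between the fingers and end_wheel below 0.2 N and contact force between the fingers and spacer_ring below 0.2 N), for 0.2 s.
4. the drawer is shut on the fittings (value of joint drawer below 0.006 m and x of eyepiece_a in the frame of drawer_in between -0.075 and 0.075 m and y of eyepiece_a in the frame of drawer_in between -0.15 and 0.15 m and z of eyepiece_a in the frame of drawer_in between -0.01 and 0.05 m and linear speed of each of eyepiece_a, eyepiece_b, socket_tube, end_wheel, spacer_ring below 0.05 m/s and x of eyepiece_b in the frame of drawer_in between -0.075 and 0.075 m and y of eyepiece_b in the frame of drawer_in between -0.15 and 0.15 m and z of eyepiece_b in the frame of drawer_in between -0.01 and 0.05 m and x of socket_tube in the frame of drawer_in between -0.075 and 0.075 m and y of socket_tube in the frame of drawer_in between -0.15 and 0.15 m and z of socket_tube in the frame of drawer_in between -0.01 and 0.05 m and x of end_wheel in the frame of drawer_in between -0.075 and 0.075 m and y of end_wheel in the frame of drawer_in between -0.15 and 0.15 m and z of end_wheel in the frame of drawer_in between -0.01 and 0.05 m and x of spacer_ring in the frame of drawer_in between -0.075 and 0.075 m and y of spacer_ring in the frame of drawer_in between -0.15 and 0.15 m and z of spacer_ring in the frame of drawer_in between -0.01 and 0.05 m), for 0.2 s.
5. the lock slide is at its locked end stop (value of joint lock above 0.114 m and value of joint drawer below 0.008 m), for 0.2 s.
6. the timer dial is turned clockwise to its end stop (value of joint timer above 2.1 rad), for 0.2 s.
At the end, for the whole second after the job is handed in: Every fitting present is inside the drawer and at rest, the drawer is shut to within 8 mm, the lock slide is within 7 mm of its locked end stop and the timer dial within 0.12 rad of its clockwise end stop (x of eyepiece_a in the frame of drawer_in between -0.075 and 0.075 m and y of eyepiece_a in the frame of drawer_in between -0.15 and 0.15 m and z of eyepiece_a in the frame of drawer_in between -0.01 and 0.05 m and linear speed of each of eyepiece_a, eyepiece_b, socket_tube, end_wheel, spacer_ring below 0.05 m/s and x of eyepiece_b in the frame of drawer_in between -0.075 and 0.075 m and y of eyepiece_b in the frame of drawer_in between -0.15 and 0.15 m and z of eyepiece_b in the frame of drawer_in between -0.01 and 0.05 m and x of socket_tube in the frame of drawer_in between -0.075 and 0.075 m and y of socket_tube in the frame of drawer_in between -0.15 and 0.15 m and z of socket_tube in the frame of drawer_in between -0.01 and 0.05 m and x of end_wheel in the frame of drawer_in between -0.075 and 0.075 m and y of end_wheel in the frame of drawer_in between -0.15 and 0.15 m and z of end_wheel in the frame of drawer_in between -0.01 and 0.05 m and x of spacer_ring in the frame of drawer_in between -0.075 and 0.075 m and y of spacer_ring in the frame of drawer_in between -0.15 and 0.15 m and z of spacer_ring in the frame of drawer_in between -0.01 and 0.05 m and value of joint drawer below 0.008 m and value of joint lock above 0.113 m and value of joint timer above 2.08 rad); the robot touches nothing.
It fails at once if a bystander is moved more than 30 mm (distance of any of glass_ball_center, kaleidoscope, glue_bottle from where it was at the start of the episode above 0.03 m).
It fails at once if the drawer is slammed: pushed in faster than 0.4 m/s (velocity of joint drawer below -0.4 m/s).
Of eyepiece_a, eyepiece_b, socket_tube, end_wheel, spacer_ring only 3 to 4 are there at a start; the rules pass over those that are not, and their reading is None.
At some moment in a run one of eyepiece_a, eyepiece_b, socket_tube, end_wheel, spacer_ring may be knocked a few centimetres aside while the robot is not near it.
Once in a run the grip may slacken for a moment while it holds something.
It also fails if it takes over 200 s, if anything falls off the work surface, if the arm or the gripper's body presses on something with over 40 N, if the wrist force passes 120 N, or if a joint passes its speed limit or range.

ROBOT

A 7-joint arm with a two-finger parallel gripper is mounted at the origin on the work surface. World frame = base frame: x ahead of the robot, y to its left, z up, the work surface at z = 0. Lengths are in mm, angles in rad, forces in N, time in s.
With the tool pointing down it reaches from about 400 to 850 mm from the base axis. Payload 10.4 kg.
Tool frame: the origin (TCP) lies at the very end of the fingers, on their centre line; the grasp point (between the pads) lies arm.tcp_to_grasp behind it (arm.tcp_to_grasp is the distance from the TCP to the grasp point, in mm); z points along the fingers, y is the line along which they close (so a half turn about z gives the same grasp; the last joint's range is limited). The gripper opens to 87 mm and grips with 3 to 60 N. Pads are 19 mm wide; open, the fingers measure 117 mm over their backs; the gripper's body (75 mm by 190 mm) begins 51 mm behind the grasp point.
Start: joints at [-1.127, 0.332, -0.065, 1.46, 0.022, 1.35, -0.088], TCP at [281.261, 558.162, 222.576] pointing down, gripper open.
Joint ranges: [-2.6, 2.6], [-0.5, 2.12], [-1.47, 1.34], [0.16, 2.42], [-1.27, 4.41], [0.06, 2.06], [-2.6, 2.6]. Speed limits (rad/s): [2.22, 2.22, 2.79, 2.79, 3.14, 3.14, 3.14].

INTERFACE

Orientations are given as a unit quaternion [x, y, z, w].
In Python, from bench import arm gives the robot as it stands.
- The arm moves only by the shell command python3 -m inch 'ROWS' [FORCE]. ROWS is JSON, a list that holds one entry, the list of rows, each a list of 7 numbers: the shift along the tool's x, y, z in units of 50 mm (1.0 is 50 mm), then the turn, a rotation vector about the tool's x, y, z in units of 6 degrees (1.0 is 6 degrees), then the finger opening in mm, from 0 to 87. In form: [[[x, y, z, rx, ry, rz, fingers], ...]]. A call has 1 to 12 rows; each row is the pose to reach, as a shift and turn from the pose commanded when the call began, along the tool's axes at that moment; what a row does not reach only later rows make up. A row lasts 1/8 s, in which the tool goes at most 62.5 mm and 10.7 degrees, less where a joint would pass 70% of its speed; a pose out of reach is approached as far as the arm can. A call with a gripper value outside its range is refused whole. The fingers move at their own pace and stop on an object; FORCE is the grip in N (left out, the last holds). Time passes only in rows, so rows that repeat a pose let the fingers close. It gives the time, the measured TCP pose, the force, the opening and the grip force at its end, in the units of the state.
- arm.observe(): the state, without advancing time (a new reading comes with each control period).
- arm.grab_frame(name): name is "scene" or "top" or "wrist"; returns a dict with "color" (420x560x3 uint8, red, green, blue), "range_z" (420x560 float32, mm along the optical axis (not along the pixel's ray), 0 where there is no reading), "mtx" (3x3 intrinsics, pixels), "eye" and "attitude" of the camera in the world. Camera axes: x right, y up, looking along -z (the intrinsics and any distortion apply to the point x, -y, -z); pixel columns grow to the right and rows downward; lengths in mm; the calibration is good to about 2 mm. A picture is of the moment at which its call begins.
- arm.sign_off(): hands the job in; it is judged then, once.
The state is a dict: "time_s": time; "joint_pos": joint angles; "joint_vel": joint speeds; "joint_efforts": joint torques, N m; "ee_pos": TCP position; "ee_rot": TCP orientation; "contact_force": force on the tool from outside, world axes, zero at the start; "ft_torque": the same for the moment, N m; "finger_gap": finger opening in mm; "grip_force": force on a finger pad.
Only numpy, scipy, OpenCV 4.12 (cv2) and the standard library are available. Lean on these libraries where they do the work, as an engineer would, in place of code of your own. Each camera call takes 0.05 s, during which the arm holds its last target. There are 200 camera calls.

## Working session

There is one attempt and no reset: what is moved stays moved. The work goes in short steps, Python scripts to look and compute and a shell command to move; the robot and the scene stay as the last step left them, time stands still between calls to the robot, and variables do not carry over. Pictures are saved under pics/ and viewed, at most 14 in all, crops included, and the job is handed in when it is done.

```bash
ls; mkdir -p pics
cat > h.py <<'E'
import numpy as np, cv2
from bench import arm
from scipy.spatial.transform import Rotation as R
def cam(n):
    f=arm.grab_frame(n); return f
def att(f):
    a=np.array(f["attitude"]); return a if a.shape==(3,3) else R.from_quat(a).as_matrix()
def cloud(f):
    K=np.array(f["mtx"]); z=f["range_z"].astype(float); h,w=z.shape
    u,v=np.meshgrid(np.arange(w),np.arange(h))
    P=np.stack([(u-K[0,2])/K[0,0]*z,-(v-K[1,2])/K[1,1]*z,-z],-1)
    W=P@att(f).T+np.array(f["eye"]); W[z<=0]=np.nan; return W
def ray(f,u,v,h):
    K=np.array(f["mtx"]); d=att(f)@np.array([(u-K[0,2])/K[0,0],-(v-K[1,2])/K[1,1],-1.])
    e=np.array(f["eye"]); return e+d*(h-e[2])/d[2]
def save(f,n): cv2.imwrite("pics/"+n,f["color"][:,:,::-1])
def tool(target,yaw=None,s=None):
    """shift in units along tool axes to world target (TCP); yaw= wanted world angle of the tool y axis"""
    s=s or arm.observe(); M=R.from_quat(s["ee_rot"]).as_matrix()
    d=M.T@(np.array(target)-np.array(s["ee_pos"]))/50
    print("shift",d.round(3), "toolx",M[:,0].round(3),"tooly",M[:,1].round(3),"z",M[:,2].round(3))
E
python3 - <<'E'
from h import *
s=arm.observe(); print({k:np.round(v,3) for k,v in s.items()}); print(arm.tcp_to_grasp)
for n in("top","scene"):
    f=cam(n); save(f,n+"0.png"); print(n,np.round(f["eye"],1),np.round(f["attitude"],3),f["mtx"], {k for k in f}); np.savez("pics/"+n+"0.npz",**{k:v for k,v in f.items() if v is not None})
E
```

```text
pics
{'time_s': np.float64(0.0), 'joint_pos': array([-1.127,  0.333, -0.065,  1.461,  0.022,  1.35 , -0.088]), 'joint_vel': array([-0.001,  0.002,  0.   , -0.001,  0.001, -0.002, -0.002]), 'joint_efforts': array([ 1.0000e-03, -6.2328e+01,  2.5000e-02, -3.8990e+01, -6.1000e-02,
        4.0000e-02,  0.0000e+00]), 'ee_pos': array([281.114, 557.767, 221.763]), 'ee_rot': array([ 0.231,  0.973, -0.001, -0.   ]), 'contact_force': array([-0.118, -0.039,  0.184]), 'ft_torque': array([-0.039,  0.019,  0.025]), 'grip_force': np.float64(0.0), 'finger_gap': np.float64(87.322)}
18.700000000000003
top [ 300.1   76.8 1641. ] [ 0.081 -0.081 -0.689  0.715] [[520.88917961   0.         279.06502025]
 [  0.         520.88917961 215.61985804]
 [  0.           0.           1.        ]] {'attitude', 'range_z', 'color', 'mtx', 'eye'}
scene [1213.7 1088.   944.8] [0.112 0.437 0.859 0.24 ] [[470.77925403   0.         283.35803984]
 [  0.         470.77925403 205.65932331]
 [  0.           0.           1.        ]] {'attitude', 'range_z', 'color', 'mtx', 'eye'}
```

View pics/top0.png

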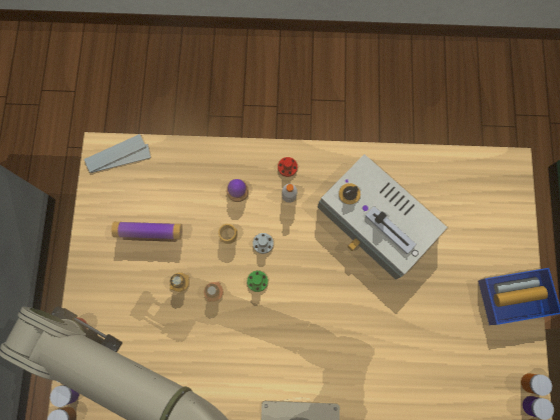

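View pics/scene0.png

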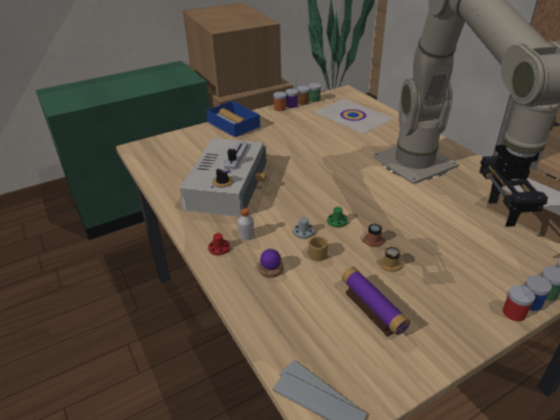

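The top view shows:
- **Fittings:** brass eyepiece (178,282), copper eyepiece (213,291), socket tube (228,234) and chrome wheel (263,244). There is no spacer ring.
- **Look-alikes:** green wheel (257,281) and red wheel (288,166). The one meant is chrome, at (263,244).
- **Bystanders:** ball (237,189), glue bottle (289,192) and kaleidoscope (147,231).
- **Cabinet:** lock grip about (378,218), white dot (415,253), violet dot (365,208), dial (349,193) and pull (352,244).

```bash
cat > m.py <<'E'
from h import *
f=dict(np.load("pics/top0.npz")); W=cloud(f); Z=W[...,2]
u,v=np.meshgrid(np.arange(560),np.arange(420))
# roof
m=(abs(Z-94)<6)&(u>300)&(u<460)&(v>140)&(v<290)
cs,_=cv2.findContours(m.astype(np.uint8),cv2.RETR_EXTERNAL,cv2.CHAIN_APPROX_NONE)
c=max(cs,key=cv2.contourArea)[:,0]
P=np.array([ray(f,a,b,94)[:2] for a,b in c],np.float32)
r=cv2.minAreaRect(P); print("roof",r, "medz",np.median(Z[m]))
print("box",cv2.boxPoints(r).round(1).tolist())
print("bench z",np.median(Z[300:330,380:420]))
def blob(u0,v0,rad,lo,hi,name,h=None):
    k=(np.hypot(u-u0,v-v0)<rad)&(Z>lo)&(Z<hi)
    q=W[k]; 
    if len(q)==0: print(name,"none");return
    (x,y),rr=cv2.minEnclosingCircle(q[:,:2].astype(np.float32))
    print(name,"n",k.sum(),"mean",q.mean(0).round(1),"circ",round(x,1),round(y,1),"r",round(rr,1),"zmax",Z[k].max().round(1))
for n,a,b in(("brass",178,282),("copper",213,291),("tube",228,234),("wheel",263,244),("green",257,281),("red",288,166),("ball",237,189),("glue",289,192)):
    blob(a,b,13,35,110,n+" top"); blob(a,b,17,4,110,n+" all")
blob(147,231,45,10,110,"kal")
blob(378,218,20,140,156,"lock"); blob(349,193,14,118,150,"dial"); blob(352,244,9,50,70,"pull")
for n,a,b in(("violet",365,208),("white",415,253)): print(n,ray(f,a,b,94+14).round(1))
im=f["color"][130:300,130:460]; cv2.imwrite("pics/c1.png",cv2.resize(im,None,fx=2.4,fy=2.4,interpolation=cv2.INTER_CUBIC)[:,:,::-1])
E
python3 m.py
```

```text
roof ((684.7906494140625, -234.38702392578125), (339.7541198730469, 203.14833068847656), 47.90400695800781) medz 94.39542218074439
box [[495.5, -292.29998779296875], [646.2999877929688, -428.5], [874.0, -176.39999389648438], [723.2999877929688, -40.20000076293945]]
bench z nan
brass top n 153 mean [459.3 386.9  50.7] circ 460.4 387.8 r 21.3 zmax 61.9
brass all n 399 mean [457.8 387.1  24.8] circ 461.4 392.8 r 53.1 zmax 61.9
copper top n 145 mean [433.9 279.4  50.9] circ 433.7 279.6 r 20.7 zmax 58.3
copper all n 413 mean [432.5 280.2  23.4] circ 435.8 281.6 r 53.0 zmax 58.3
tube top n 108 mean [614.1 244.2  47.7] circ 614.3 244.9 r 28.6 zmax 58.1
tube all n 321 mean [614.  243.7  23. ] circ 617.7 246.4 r 54.8 zmax 58.1
wheel top n 77 mean [591.4 131.9  50.2] circ 591.8 132.0 r 14.9 zmax 61.9
wheel all n 438 mean [589.2 132.5  18.1] circ 590.6 130.6 r 53.6 zmax 61.9
green top n 77 mean [471.  144.5  49.9] circ 471.4 144.8 r 14.9 zmax 61.7
green all n 444 mean [470.1 145.7  18. ] circ 470.8 146.2 r 52.5 zmax 61.7
red top n 77 mean [848.7  62.5  49.6] circ 850.5 63.3 r 16.2 zmax 61.1
red all n 433 mean [848.6  62.7  18. ] circ 852.3 60.9 r 56.5 zmax 61.1
ball top n 275 mean [756.5 221.4  59.2] circ 760.5 222.2 r 30.1 zmax 77.7
ball all n 510 mean [756.4 222.4  36.9] circ 767.1 226.7 r 57.0 zmax 77.7
glue top n 204 mean [746.1  55.1  72.9] circ 752.0 54.4 r 24.3 zmax 109.2
glue all n 373 mean [752.   55.7  44. ] circ 764.0 55.2 r 56.4 zmax 109.2
kal n 1242 mean [609.2 491.8  56.2] circ 622.2 514.8 r 140.7 zmax 76.8
lock n 65 mean [ 660.3 -217.5  148.5] circ 661.8 -218.5 r 15.5 zmax 155.5
dial n 80 mean [ 738.4 -129.2  136.3] circ 738.7 -130.4 r 21.7 zmax 146.8
pull n 96 mean [ 591.4 -150.    61.1] circ 593.6 -147.0 r 21.5 zmax 69.9
violet [ 693.  -175.5  108. ]
white [ 560.5 -324.1  108. ]
```

View pics/c1.png

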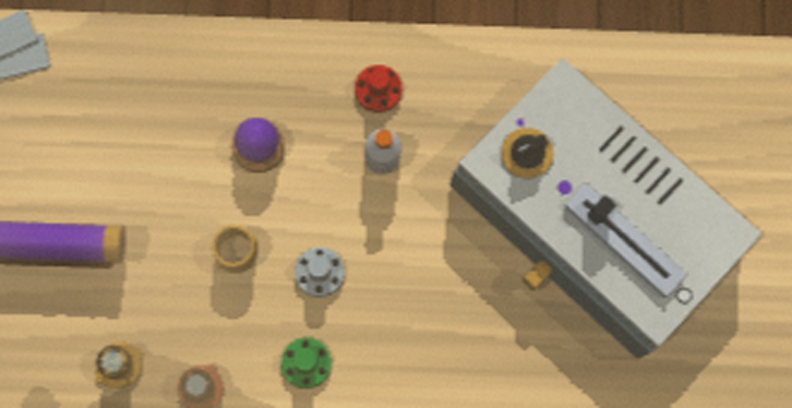

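The enlarged crop confirms the chrome wheel at crop (319,272), with only the green and red ones left as look-alikes. The cabinet yaw is about -42°: its +y is (0.67, 0.742) and its -x face has the pull.

The geometry checks out:
- The roof measures 340 x 203 mm at z 94.
- The lock top is at z 148, with the lock at about 0.106.

Next I move to the lock.

```bash
cat >> h.py <<'E'
C=np.array([684.8,-234.4]); YAW=-42.0
cx=np.array([np.cos(np.radians(YAW)),np.sin(np.radians(YAW))]); cy=np.array([-cx[1],cx[0]])
def cab(x,y): return C+x*cx+y*cy
def incab(p): d=np.array(p[:2])-C; return np.array([d@cx,d@cy]).round(1)
def go(xy,z,ydeg=None,start=None):
    """shift + rz units for tool-down move so that tool y lies along world angle ydeg (mod 180); alternatives printed"""
    s=arm.observe(); M=R.from_quat(s["ee_rot"]).as_matrix()
    p=np.array(start if start is not None else s["ee_pos"])
    d=M.T@(np.array([xy[0],xy[1],z])-p)/50
    a=np.degrees(np.arctan2(M[1,1],M[0,1])); o=""
    if ydeg is not None:
        t=(ydeg-a+90)%180-90; o=f"rz {-t/6:.2f} (or {-(t-180*np.sign(t))/6:.2f})"
    print("shift",d.round(2),o,"| ydeg now",round(a,1),"tilt",M[:,2].round(3),"j7",round(s["joint_pos"][6],2),"t",round(s["time_s"],1))
E
python3 - <<'E'
from h import *
print(cab(-30,-4),cab(-30,-110)); go(cab(-30.5,-4),200,48); go(cab(-30.5,-4),124,48)
E
```

```text
[ 659.82913281 -217.29866111] [ 588.90128854 -296.07201261]
shift [-13.73 -10.43   0.45] rz 2.54 (or -27.46) | ydeg now 63.3 tilt [-0.    -0.001 -1.   ] j7 -0.09 t 0.1
shift [-13.73 -10.43   1.97] rz 2.54 (or -27.46) | ydeg now 63.3 tilt [-0.    -0.001 -1.   ] j7 -0.09 t 0.1
```

```bash
python3 -m inch '[[[-2,-1.5,0,0,0,0.4,50],[-3.2,-2.4,0,0,0,0.7,50],[-4.4,-3.3,0,0,0,1,50],[-5.6,-4.2,0,0,0,1.3,50],[-6.8,-5.1,0,0,0,1.5,50],[-8,-6,0,0,0,1.7,50],[-9.2,-7,0,0,0,1.9,50],[-10.4,-7.9,0,0,0,2.1,50],[-11.6,-8.8,0,0,0,2.3,50],[-12.6,-9.6,0,0,0,2.5,50],[-13.4,-10.2,0,0,0,2.54,50],[-13.73,-10.43,0,0,0,2.54,50]]]' 30; python3 -c "
from h import *
go(cab(-30.5,-4),200,48); go(cab(-30.5,-4),126,48)"
```

```text
time_s: 1.6
ee_pos: [611.0, -117.3, 222.4]
ee_rot: [0.358, 0.934, 0.0, -0.0]
contact_force: [0.5, 0.2, 1.0]
finger_gap: 49.9
grip_force: 0.0
shift [-2.05 -0.83  0.45] rz 0.01 (or -29.99) | ydeg now 48.0 tilt [-0.  0. -1.] j7 1.08 t 1.6
shift [-2.05 -0.83  1.93] rz 0.01 (or -29.99) | ydeg now 48.0 tilt [-0.  0. -1.] j7 1.08 t 1.6
```

```bash
python3 -m inch '[[[-1,-0.4,0,0,0,0,50],[-2.05,-0.83,0,0,0,0,50],[-2.05,-0.83,0,0,0,0,50],[-2.05,-0.83,0,0,0,0,50]]]' 30; python3 -c "
from h import *
f=cam('wrist'); save(f,'w1.png'); W=cloud(f); Z=W[...,2]
k=(abs(Z-148)<5)&(np.hypot(W[...,0]-660,W[...,1]+217)<45)
print(k.sum(), W[k].mean(0), incab(W[k].mean(0)))
k=(abs(Z-138)<8)&(np.hypot(W[...,0]-738,W[...,1]+129)<45)
print(k.sum(), W[k].mean(0) if k.any() else '')
go(cab(-30.5,-4),126,48)"
```

```text
time_s: 2.1
ee_pos: [658.7, -214.8, 221.8]
ee_rot: [0.358, 0.934, 0.0, -0.001]
contact_force: [0.1, -0.3, -0.3]
finger_gap: 50.0
grip_force: 0.0
1190 [ 658.79344676 -217.67803567  147.89908481] [-30.5  -5. ]
1118 [ 734.51181641 -127.16993979  136.77308144]
shift [-0.05 -0.04  1.92] rz 0.01 (or -29.99) | ydeg now 48.1 tilt [-0.     0.001 -1.   ] j7 1.25 t 2.1
```

View pics/w1.png

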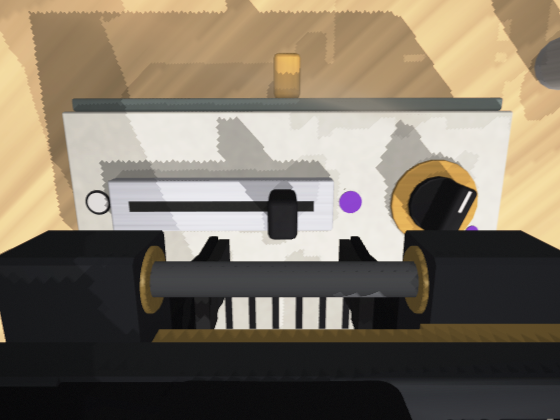

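The wrist view shows the lock grip at (283,215), the white dot at (97,202), the violet dot at (350,202) and the dial pointer at about (466,202). The lock point reads z 148, which matches.

Next: descend, pinch and slide toward -y.

```bash
python3 -m inch '[[[-0.05,-0.05,0.8,0,0,0,50],[-0.05,-0.05,1.5,0,0,0,50],[-0.05,-0.05,1.9,0,0,0,50],[-0.05,-0.05,1.9,0,0,0,50],[-0.05,-0.05,1.9,0,0,0,0],[-0.05,-0.05,1.9,0,0,0,0],[-0.05,-0.05,1.9,0,0,0,0],[-0.05,-0.05,1.9,0,0,0,0]]]' 25
python3 -m inch '[[[0,-0.2,0,0,0,0,0],[0,-0.4,0,0,0,0,0],[0,-0.6,0,0,0,0,0],[0,-0.8,0,0,0,0,0],[0,-1,0,0,0,0,0],[0,-1.2,0,0,0,0,0],[0,-1.4,0,0,0,0,0],[0,-1.6,0,0,0,0,0]]]'; python3 -c "
from h import *
print(incab(arm.observe()['ee_pos']))"
```

```text
time_s: 3.15
ee_pos: [659.4, -218.6, 128.0]
ee_rot: [0.358, 0.934, 0.0, 0.0]
contact_force: [-1.0, -0.6, 2.3]
finger_gap: 19.9
grip_force: 25.0
time_s: 4.15
ee_pos: [605.3, -278.9, 128.0]
ee_rot: [0.358, 0.934, 0.0, 0.0]
contact_force: [2.3, 0.6, 4.7]
finger_gap: 19.8
grip_force: 25.0
[-29.3 -86.3]
```

```bash
python3 -m inch '[[[0,-0.15,0,0,0,0,0],[0,-0.3,0,0,0,0,0],[0,-0.4,0,0,0,0,0],[0,-0.46,0,0,0,0,0],[0,-0.52,0,0,0,0,0],[0,-0.58,0,0,0,0,0],[0,-0.62,0,0,0,0,0],[0,-0.62,0,0,0,0,0],[0,-0.62,0,0,0,0,0]]]'; python3 -c "
from h import *
print(incab(arm.observe()['ee_pos']))"
```

```text
time_s: 5.28
ee_pos: [588.6, -297.4, 128.0]
ee_rot: [0.356, 0.934, 0.003, 0.002]
contact_force: [13.5, 7.8, 1.4]
finger_gap: 19.9
grip_force: 25.0
[ -29.4 -111.2]
```

The lock has stopped against its end (15 N). I release and lift, then check and prepare for the pull.

```bash
python3 -m inch '[[[0,0.12,0,0,0,0,0],[0,0.12,0,0,0,0,45],[0,0.12,0,0,0,0,45],[0,0.12,0,0,0,0,45],[0,0.12,-1,0,0,0,45],[0,0.12,-2,0,0,0,45],[0,0.12,-2,0,0,0,45]]]'; python3 -c "
from h import *
f=cam('top'); W=cloud(f); Z=W[...,2]; Wf=cloud(cam('wrist')); 
k=(abs(Wf[...,2]-148)<5)&(np.hypot(Wf[...,0]-588,Wf[...,1]+296)<60)
print(k.sum(), incab(Wf[k].mean(0)) if k.any() else '')
k=(abs(Wf[...,2]-62)<4); q=Wf[k]; k2=(np.hypot(q[:,0]-591,q[:,1]+150)<40); q=q[k2]; print('pull',len(q), q.mean(0) if len(q) else '', incab(q.mean(0)) if len(q) else '')
go(cab(-126,0),150,48); go(cab(-126,0),40,48); print(cab(-126,0))"
```

```text
time_s: 6.15
ee_pos: [590.0, -298.2, 231.9]
ee_rot: [0.359, 0.934, -0.0, 0.003]
contact_force: [0.8, -0.4, -0.5]
finger_gap: 44.8
grip_force: 0.0
1130 [ -30.3 -111.1]
pull 1122 [ 588.14994558 -151.26483606   61.50815681] [-127.5   -2.9]
shift [1.93 2.22 1.55] rz -0.00 (or 30.00) | ydeg now 48.0 tilt [ 0.  0. -1.] j7 1.4 t 6.2
shift [1.93 2.21 3.75] rz -0.00 (or 30.00) | ydeg now 48.0 tilt [ 0.  0. -1.] j7 1.4 t 6.2
[ 591.16375199 -150.0895436 ]
```

```bash
python3 -m inch '[[[0.8,0.9,0,0,0,0,50],[1.6,1.8,0,0,0,0,50],[1.97,2.19,0.6,0,0,0,50],[1.97,2.19,1.6,0,0,0,50],[1.97,2.19,2.6,0,0,0,50],[1.97,2.19,3.4,0,0,0,50],[1.97,2.19,3.85,0,0,0,50],[1.97,2.19,3.85,0,0,0,50],[1.97,2.19,3.85,0,0,0,0],[1.97,2.19,3.85,0,0,0,0],[1.97,2.19,3.85,0,0,0,0],[1.97,2.19,3.85,0,0,0,0]]]' 35
python3 -m inch '[[[0.25,0,0,0,0,0,0],[0.5,0,0,0,0,0,0],[0.75,0,0,0,0,0,0],[1,0,0,0,0,0,0],[1.25,0,0,0,0,0,0],[1.5,0,0,0,0,0,0],[1.75,0,0,0,0,0,0],[2,0,0,0,0,0,0],[2.25,0,0,0,0,0,0],[2.5,0,0,0,0,0,0],[2.7,0,0,0,0,0,0],[2.7,0,0,0,0,0,0]]]'; python3 -c "
from h import *
print(incab(arm.observe()['ee_pos']))"
```

```text
time_s: 7.75
ee_pos: [589.1, -149.5, 35.6]
ee_rot: [0.358, 0.934, 0.0, 0.0]
contact_force: [-0.2, 0.1, 2.4]
finger_gap: 21.8
grip_force: 35.0
time_s: 9.25
ee_pos: [487.4, -58.2, 35.5]
ee_rot: [0.358, 0.934, 0.0, -0.0]
contact_force: [-2.3, -0.7, 9.8]
finger_gap: 21.4
grip_force: 35.0
[-264.6   -1.2]
```

```bash
python3 -m inch '[[[0.1,0,0,0,0,0,0],[0.2,0,0,0,0,0,0],[0.3,0,0,0,0,0,0],[0.38,0,0,0,0,0,0],[0.44,0,0,0,0,0,0],[0.44,0,0,0,0,0,0],[0.44,0,0,0,0,0,0]]]'; python3 -c "
from h import *
print(incab(arm.observe()['ee_pos']))"
```

```text
time_s: 10.12
ee_pos: [476.8, -48.6, 35.9]
ee_rot: [0.359, 0.933, -0.001, 0.006]
contact_force: [27.4, -20.5, -23.4]
finger_gap: 21.6
grip_force: 35.0
[-278.9   -1.1]
```

The drawer is at its stop, having travelled 150 mm. I release, lift and re-measure the fittings.

```bash
python3 -m inch '[[[-0.1,0,0,0,0,0,0],[-0.12,0,0,0,0,0,50],[-0.12,0,0,0,0,0,50],[-0.12,0,0,0,0,0,50],[-0.12,0,-0.9,0,0,0,60],[-0.12,0,-1.9,0,0,0,60],[-0.12,0,-2.8,0,0,0,60],[-0.12,0,-2.8,0,0,0,60]]]'
cat > meas.py <<'E'
from h import *
f=cam("top"); W=cloud(f); Z=W[...,2]
u,v=np.meshgrid(np.arange(560),np.arange(420))
D=dict(brass=(460.3,387.5,10),copper=(433.8,279.5,10),tube=(614.2,244.5,10),wheel=(591.6,132,10))
def items(D=D,rad=60):
    out={}
    for n,(x,y,_) in D.items():
        k=(np.hypot(W[...,0]-x,W[...,1]-y)<rad)&(Z>38)&(Z<64)
        q=W[k]
        if len(q)<30: print(n,"unseen",len(q)); continue
        # largest connected blob
        nl,lab,st,ce=cv2.connectedComponentsWithStats(k.astype(np.uint8)); i=1+st[1:,4].argmax()
        q=W[lab==i]; (cx_,cy_),r=cv2.minEnclosingCircle(q[:,:2].astype(np.float32))
        col=f["color"][lab==i].mean(0).round(); out[n]=(cx_,cy_)
        print(n,"c",round(cx_,1),round(cy_,1),"mean",q.mean(0).round(1),"r",round(r,1),"n",len(q),col,"px",ce[i].round())
    return out
E
python3 -c "
from meas import *
o=items(); 
p=W[(abs(Z-80)<4)&(np.hypot(W[...,0]-520,W[...,1]+80)<220)]
d=np.c_[(p[:,:2]-C)@cx,(p[:,:2]-C)@cy]; d=d[(d[:,0]<-200)]; print('panel x',np.median(d[:,0]),d[:,1].min(),d[:,1].max(),len(d))
go(o['wheel'],170,48); go(o['wheel'],23,48)"
```

```text
time_s: 11.12
ee_pos: [478.2, -48.2, 178.1]
ee_rot: [0.358, 0.934, 0.002, 0.002]
contact_force: [0.4, -0.3, 0.1]
finger_gap: 59.8
grip_force: 0.0
brass c 458.9 388.7 mean [459.5 387.2  50.6] r 21.5 n 150 [136. 123.  94.] px [177. 280.]
copper c 434.2 279.5 mean [434.  279.4  50.4] r 20.5 n 145 [133. 119.  96.] px [212. 290.]
tube c 615.3 243.6 mean [614.2 244.3  48.7] r 28.1 n 106 [155. 126.  74.] px [227. 232.]
wheel c 592.7 132.2 mean [591.8 131.9  50.4] r 15.2 n 75 [149. 155. 150.] px [263. 241.]
panel x -253.57653722949962 -167.21244093232087 166.7299829335752 71
shift [0.69 4.23 0.13] rz 0.01 (or -29.99) | ydeg now 48.0 tilt [ 0.002  0.001 -1.   ] j7 0.86 t 11.2
shift [0.7  4.22 3.07] rz 0.01 (or -29.99) | ydeg now 48.0 tilt [ 0.002  0.001 -1.   ] j7 0.86 t 11.2
```

```bash
python3 -m inch '[[[0.2,1.2,0,0,0,0,60],[0.4,2.4,0,0,0,0,60],[0.6,3.6,0,0,0,0,60],[0.69,4.22,0.6,0,0,0,60],[0.69,4.22,1.5,0,0,0,60],[0.69,4.22,2.4,0,0,0,60],[0.69,4.22,3.05,0,0,0,60],[0.69,4.22,3.05,0,0,0,60],[0.69,4.22,3.05,0,0,0,0],[0.69,4.22,3.05,0,0,0,0],[0.69,4.22,3.05,0,0,0,0],[0.69,4.22,3.05,0,0,0,0]]]' 30
python3 -m inch '[[[0,0,-0.5,0,0,0,0],[0,0,-1.4,0,0,0,0],[0,0,-2.4,0,0,0,0],[0,0,-3,0,0,0,0],[0,0,-3,0,0,0,0]]]'
python3 -c "
from h import *
go(cab(-150,100),172,48);go(cab(-150,100),40,48)"
```

```text
time_s: 12.68
ee_pos: [592.4, 131.6, 23.2]
ee_rot: [0.358, 0.934, 0.0, 0.0]
contact_force: [-0.7, 0.1, 4.6]
finger_gap: 29.4
grip_force: 30.0
time_s: 13.3
ee_pos: [593.3, 131.7, 174.8]
ee_rot: [0.358, 0.934, 0.002, 0.002]
contact_force: [-0.5, -0.2, -2.1]
finger_gap: 29.7
grip_force: 30.0
shift [-3.26 -2.22  0.05] rz 0.00 (or -30.00) | ydeg now 48.0 tilt [ 0.004  0.002 -1.   ] j7 0.64 t 13.3
shift [-3.26 -2.23  2.69] rz 0.00 (or -30.00) | ydeg now 48.0 tilt [ 0.004  0.002 -1.   ] j7 0.64 t 13.3
```

```bash
python3 -m inch '[[[-0.6,-0.4,0,0,0,0,0],[-1.3,-0.9,0,0,0,0,0],[-2,-1.36,0,0,0,0,0],[-2.7,-1.84,0,0,0,0,0],[-3.26,-2.22,0.4,0,0,0,0],[-3.26,-2.22,1.2,0,0,0,0],[-3.26,-2.22,2,0,0,0,0],[-3.26,-2.22,2.5,0,0,0,0],[-3.26,-2.22,2.66,0,0,0,0],[-3.26,-2.22,2.66,0,0,0,0]]]'
python3 -m inch '[[[0,0,0,0,0,0,50],[0,0,0,0,0,0,50],[0,0,0,0,0,0,50],[0,0,-0.6,0,0,0,50],[0,0,-1.6,0,0,0,60],[0,0,-2.7,0,0,0,70],[0,0,-2.7,0,0,0,87]]]'
python3 -c "
from meas import *
D.pop('wheel'); o=items(); D['wh']=(*cab(-150,100),0)
k=(np.hypot(*(W[...,:2]-cab(-150,100)).transpose(2,0,1))<30)&(Z>55)&(Z<75); print('wheel in drawer',k.sum(),incab(W[k].mean(0)) if k.any() else '', W[k].mean(0))
go(o['tube'],178,48);go(o['tube'],22,48)"
```

```text
time_s: 14.55
ee_pos: [638.5, -60.6, 38.9]
ee_rot: [0.359, 0.933, -0.0, -0.0]
contact_force: [-0.3, 0.1, -2.1]
finger_gap: 29.2
grip_force: 30.0
time_s: 15.42
ee_pos: [641.5, -60.5, 179.8]
ee_rot: [0.358, 0.934, 0.002, 0.004]
contact_force: [0.4, -0.1, -0.7]
finger_gap: 72.3
grip_force: 0.0
brass c 460.2 388.2 mean [459.5 387.3  50.9] r 20.8 n 149 [137. 124.  95.] px [177. 280.]
copper c 434.2 280.1 mean [433.8 279.4  50.7] r 20.8 n 146 [135. 121.  97.] px [212. 290.]
tube c 614.7 244.3 mean [614.4 244.4  49.3] r 28.5 n 107 [148. 120.  71.] px [227. 232.]
wheel in drawer 0  [nan nan nan]
shift [ 4.45  4.19 -0.02] rz 0.00 (or -30.00) | ydeg now 48.0 tilt [ 0.004  0.    -1.   ] j7 1.0 t 15.5
shift [4.46 4.18 3.1 ] rz 0.00 (or -30.00) | ydeg now 48.0 tilt [ 0.004  0.    -1.   ] j7 1.0 t 15.5<string>:4: RuntimeWarning: Mean of empty slice.
  ret = um.true_divide(
```

```bash
python3 -m inch '[[[0.8,0.75,0,0,0,0,87],[1.6,1.5,0,0,0,0,87],[2.4,2.26,0,0,0,0,87],[3.2,3,0,0,0,0,87],[4,3.77,0,0,0,0,87],[4.45,4.19,0.2,0,0,0,87],[4.45,4.19,1.1,0,0,0,87],[4.45,4.19,2,0,0,0,87],[4.45,4.19,2.8,0,0,0,87],[4.45,4.19,3.1,0,0,0,87],[4.45,4.19,3.1,0,0,0,87]]]'
python3 -m inch '[[[0,0,0,0,0,0,30],[0,0,0,0,0,0,30],[0,0,0,0,0,0,30],[0,0,-0.5,0,0,0,30],[0,0,-1.4,0,0,0,30],[0,0,-2.4,0,0,0,30],[0,0,-3,0,0,0,30],[0,0,-3,0,0,0,30]]]' 30
python3 -c "
from meas import *
k=(np.hypot(*(W[...,:2]-cab(-150,100)).transpose(2,0,1))<40)&(Z>50)&(Z<75); print('wheel in drawer',k.sum(),incab(W[k].mean(0)), W[k].mean(0))
go(cab(-150,-100),172,48);go(cab(-150,-100),39,48)"
```

```text
time_s: 16.85
ee_pos: [613.1, 244.2, 18.6]
ee_rot: [0.358, 0.934, -0.001, -0.001]
contact_force: [-0.0, 0.3, 0.7]
finger_gap: 86.8
grip_force: 0.0
time_s: 17.85
ee_pos: [615.0, 244.9, 172.5]
ee_rot: [0.358, 0.934, 0.002, 0.002]
contact_force: [0.4, -0.4, -2.4]
finger_gap: 54.8
grip_force: 30.0
wheel in drawer 78 [-152.6   99. ] [637.62166484 -58.67142866  63.27944432]
shift [-4.46 -8.17 -0.05] rz 0.00 (or -30.00) | ydeg now 48.0 tilt [ 0.001  0.001 -1.   ] j7 0.5 t 17.9
shift [-4.46 -8.18  2.61] rz 0.00 (or -30.00) | ydeg now 48.0 tilt [ 0.001  0.001 -1.   ] j7 0.5 t 17.9
```

```bash
python3 -m inch '[[[-0.4,-0.73,0,0,0,0,30],[-0.9,-1.65,0,0,0,0,30],[-1.4,-2.56,0,0,0,0,30],[-1.9,-3.5,0,0,0,0,30],[-2.4,-4.4,0,0,0,0,30],[-2.9,-5.3,0,0,0,0,30],[-3.4,-6.2,0,0,0,0,30],[-3.9,-7.1,0,0,0,0,30],[-4.3,-7.9,0,0,0,0,30],[-4.46,-8.17,0,0,0,0,30],[-4.46,-8.17,0,0,0,0,30]]]'
python3 -m inch '[[[0,0,0.5,0,0,0,30],[0,0,1.3,0,0,0,30],[0,0,2.1,0,0,0,30],[0,0,2.6,0,0,0,30],[0,0,2.68,0,0,0,30],[0,0,2.68,0,0,0,30]]]'
python3 -c "
from h import *
print(incab(arm.observe()['ee_pos'])); go(cab(-150,-100),35,48)"
```

```text
time_s: 19.27
ee_pos: [505.6, -208.6, 168.4]
ee_rot: [0.359, 0.933, -0.0, -0.001]
contact_force: [-0.0, 1.3, -1.9]
finger_gap: 54.9
grip_force: 30.0
time_s: 20.02
ee_pos: [509.8, -208.6, 38.2]
ee_rot: [0.357, 0.934, 0.0, 0.003]
contact_force: [-2.3, -4.2, 22.5]
finger_gap: 55.4
grip_force: 30.0
[-147.3  -97.9]
shift [ 0.05 -0.04  0.06] rz 0.02 (or -29.98) | ydeg now 48.1 tilt [ 0.006 -0.002 -1.   ] j7 1.35 t 20.0
```

The tube touches the floor slightly early, so it probably slid a little in the grip. I release and check.

```bash
python3 -m inch '[[[0,0,-0.06,0,0,0,30],[0,0,-0.06,0,0,0,72],[0,0,-0.06,0,0,0,72],[0,0,-0.06,0,0,0,72],[0,0,-0.8,0,0,0,72],[0,0,-1.8,0,0,0,72],[0,0,-2.7,0,0,0,70],[0,0,-2.7,0,0,0,70]]]'
python3 -c "
from meas import *
D.pop('wheel'); D.pop('tube'); o=items()
f=cam('wrist'); save(f,'w2.png')
go(o['copper'],178,48);go(o['copper'],22,48)"
```

```text
time_s: 21.02
ee_pos: [508.0, -209.0, 173.8]
ee_rot: [0.358, 0.934, 0.001, 0.003]
contact_force: [0.1, 0.8, -1.1]
finger_gap: 69.8
grip_force: 0.0
brass c 459.0 388.1 mean [459.5 387.3  50.7] r 20.5 n 150 [137. 124.  95.] px [177. 280.]
copper c 434.1 279.7 mean [433.9 279.4  50.9] r 20.5 n 145 [137. 122.  98.] px [212. 290.]
shift [ 7.6   6.29 -0.15] rz 0.00 (or -30.00) | ydeg now 48.0 tilt [ 0.  0. -1.] j7 1.26 t 21.1
shift [7.6  6.29 2.97] rz 0.00 (or -30.00) | ydeg now 48.0 tilt [ 0.  0. -1.] j7 1.26 t 21.1
```

View pics/w2.png

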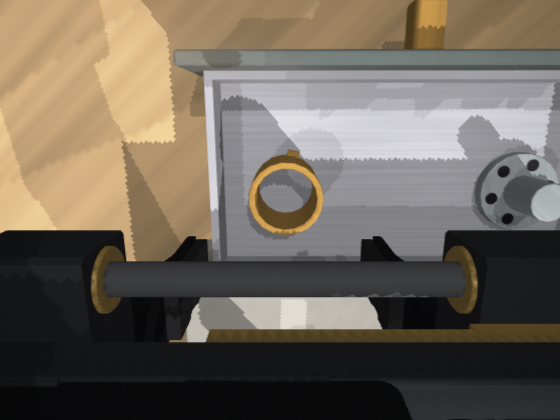

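The wrist view shows the tube upright in the drawer at (286,195) and the wheel at (520,195). Next is the copper eyepiece.

```bash
python3 -m inch '[[[0.8,0.66,0,0,0,0,70],[1.6,1.32,0,0,0,0,70],[2.4,2,0,0,0,0,70],[3.2,2.65,0,0,0,0,70],[4,3.3,0,0,0,0,70],[4.8,3.97,0,0,0,0,70],[5.6,4.63,0,0,0,0,70],[6.4,5.3,0,0,0,0,70],[7.2,5.96,0,0,0,0,70],[7.6,6.29,0,0,0,0,70],[7.6,6.29,0,0,0,0,70],[7.6,6.29,0,0,0,0,70]]]'
python3 -c "
from meas import *
D.pop('wheel'); D.pop('tube'); o=items()
go((434,279.5),21,48)"
```

```text
time_s: 22.62
ee_pos: [434.1, 278.3, 169.5]
ee_rot: [0.359, 0.933, -0.001, -0.0]
contact_force: [0.7, -1.2, 0.3]
finger_gap: 70.0
grip_force: 0.0
brass unseen 0
copper unseen 0
shift [0.02 0.02 2.98] rz -0.01 (or 29.99) | ydeg now 47.9 tilt [-0.001 -0.001 -1.   ] j7 0.2 t 22.7
```

```bash
python3 -m inch '[[[0.02,0.02,0.8,0,0,0,70],[0.02,0.02,1.7,0,0,0,70],[0.02,0.02,2.6,0,0,0,70],[0.02,0.02,2.96,0,0,0,70],[0.02,0.02,2.96,0,0,0,70],[0.02,0.02,2.96,0,0,0,20],[0.02,0.02,2.96,0,0,0,20],[0.02,0.02,2.96,0,0,0,20],[0.02,0.02,2.96,0,0,0,20]]]' 35
python3 -m inch '[[[0,0,-0.5,0,0,0,20],[0,0,-1.4,0,0,0,20],[0,0,-2.4,0,0,0,20],[0,0,-3,0,0,0,20],[0,0,-3,0,0,0,20]]]'
python3 -c "
from meas import *
go(cab(-188,33),172,48);go(cab(-188,33),39,48)"
```

```text
time_s: 23.8
ee_pos: [434.2, 281.2, 22.9]
ee_rot: [0.358, 0.934, 0.0, 0.0]
contact_force: [-0.9, -1.3, 3.5]
finger_gap: 39.1
grip_force: 35.0
time_s: 24.42
ee_pos: [435.1, 281.9, 174.9]
ee_rot: [0.358, 0.934, 0.002, 0.001]
contact_force: [-0.4, -0.4, -1.8]
finger_gap: 39.4
grip_force: 35.0
shift [-6.86 -3.65  0.01] rz 0.00 (or -30.00) | ydeg now 48.0 tilt [ 0.001  0.001 -1.   ] j7 0.2 t 24.5
shift [-6.86 -3.66  2.67] rz 0.00 (or -30.00) | ydeg now 48.0 tilt [ 0.001  0.001 -1.   ] j7 0.2 t 24.5
```

```bash
python3 -m inch '[[[-0.6,-0.32,0,0,0,0,20],[-1.4,-0.75,0,0,0,0,20],[-2.2,-1.17,0,0,0,0,20],[-3,-1.6,0,0,0,0,20],[-3.8,-2.02,0,0,0,0,20],[-4.6,-2.45,0,0,0,0,20],[-5.4,-2.87,0,0,0,0,20],[-6.2,-3.3,0,0,0,0,20],[-6.7,-3.57,0,0,0,0,20],[-6.86,-3.65,0,0,0,0,20],[-6.86,-3.65,0,0,0,0,20]]]'
python3 -m inch '[[[0,0,0.5,0,0,0,20],[0,0,1.3,0,0,0,20],[0,0,2.1,0,0,0,20],[0,0,2.6,0,0,0,20],[0,0,2.62,0,0,0,20],[0,0,2.62,0,0,0,20]]]'
python3 -c "
from h import *
print(incab(arm.observe()['ee_pos'])); go(cab(-188,33),38,48)"
```

```text
time_s: 25.85
ee_pos: [566.4, -83.6, 171.4]
ee_rot: [0.358, 0.934, -0.0, -0.001]
contact_force: [0.2, -0.3, -1.2]
finger_gap: 39.1
grip_force: 35.0
time_s: 26.6
ee_pos: [567.5, -83.1, 42.5]
ee_rot: [0.358, 0.934, 0.0, 0.0]
contact_force: [-0.3, -0.2, -0.3]
finger_gap: 39.3
grip_force: 35.0
[-188.4   33.9]
shift [-0.01 -0.02  0.09] rz 0.01 (or -29.99) | ydeg now 48.1 tilt [ 0.001  0.    -1.   ] j7 1.07 t 26.6
```

```bash
python3 -m inch '[[[0,0,0.08,0,0,0,20],[0,0,0.08,0,0,0,20],[0,0,0.08,0,0,0,54],[0,0,0.08,0,0,0,54],[0,0,0.08,0,0,0,54],[0,0,-0.8,0,0,0,54],[0,0,-1.8,0,0,0,60],[0,0,-2.7,0,0,0,70],[0,0,-2.7,0,0,0,70]]]'
python3 -c "
from meas import *
D.pop('wheel'); D.pop('tube'); D.pop('copper'); o=items()
f=cam('wrist'); save(f,'w3.png')
go(o['brass'],178,48);go(o['brass'],22,48)"
```

```text
time_s: 27.72
ee_pos: [569.0, -84.4, 180.3]
ee_rot: [0.358, 0.934, 0.001, 0.003]
contact_force: [0.2, -0.2, -0.8]
finger_gap: 68.2
grip_force: 0.0
brass c 460.1 387.6 mean [459.5 387.1  50.7] r 20.5 n 149 [136. 124.  95.] px [177. 280.]
shift [ 7.9   5.58 -0.03] rz 0.00 (or -30.00) | ydeg now 48.0 tilt [ 0.  0. -1.] j7 1.01 t 27.8
shift [7.9  5.58 3.09] rz 0.00 (or -30.00) | ydeg now 48.0 tilt [ 0.  0. -1.] j7 1.01 t 27.8
```

```bash
python3 -m inch '[[[0.8,0.56,0,0,0,0,70],[1.6,1.13,0,0,0,0,70],[2.4,1.7,0,0,0,0,70],[3.2,2.26,0,0,0,0,70],[4,2.82,0,0,0,0,70],[4.8,3.39,0,0,0,0,70],[5.6,3.95,0,0,0,0,70],[6.4,4.52,0,0,0,0,70],[7.2,5.08,0,0,0,0,70],[7.88,5.57,0,0,0,0,70],[7.88,5.57,0,0,0,0,70],[7.88,5.57,0,0,0,0,70]]]'
python3 -c "
from h import *
f=cam('wrist'); W=cloud(f); Z=W[...,2]; k=(Z>44)&(Z<60)&(np.hypot(W[...,0]-459.5,W[...,1]-387.2)<60); print(k.sum(),W[k].mean(0))
go((459.7,387.3),22,48)"
```

```text
time_s: 29.32
ee_pos: [460.3, 385.4, 175.2]
ee_rot: [0.358, 0.934, -0.001, -0.0]
contact_force: [0.7, -0.6, -0.8]
finger_gap: 70.4
grip_force: 0.0
2129 [457.51868811 388.50048308  50.23599254]
shift [0.05 0.03 3.07] rz -0.01 (or 29.99) | ydeg now 47.9 tilt [-0.001 -0.002 -1.   ] j7 0.11 t 29.4
```

View pics/w3.png

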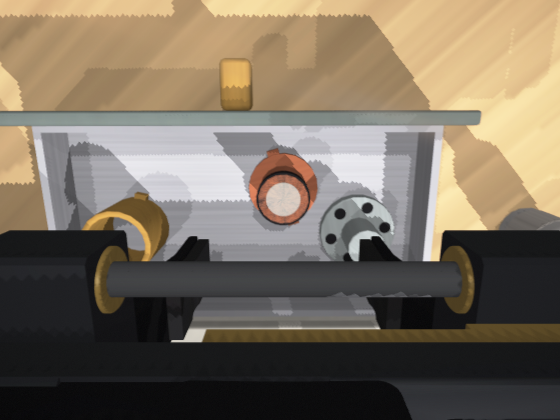

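The view shows the copper eyepiece upright at (283,190), the wheel at (357,230) and the tube at (135,225), all in the drawer. The brass eyepiece has not moved, so I pick it up.

```bash
python3 -m inch '[[[0.03,0.03,0.8,0,0,0,70],[0.03,0.03,1.7,0,0,0,70],[0.03,0.03,2.6,0,0,0,70],[0.03,0.03,3.05,0,0,0,70],[0.03,0.03,3.05,0,0,0,70],[0.03,0.03,3.05,0,0,0,20],[0.03,0.03,3.05,0,0,0,20],[0.03,0.03,3.05,0,0,0,20],[0.03,0.03,3.05,0,0,0,20]]]' 35
python3 -m inch '[[[0,0,-0.5,0,0,0,20],[0,0,-1.4,0,0,0,20],[0,0,-2.4,0,0,0,20],[0,0,-3,0,0,0,20],[0,0,-3,0,0,0,20]]]'
python3 -c "
from h import *
go(cab(-188,-33),172,48);go(cab(-188,-33),39,48)"
```

```text
time_s: 30.5
ee_pos: [460.4, 388.8, 24.6]
ee_rot: [0.358, 0.934, 0.0, 0.0]
contact_force: [-0.4, -0.7, 3.8]
finger_gap: 39.1
grip_force: 35.0
time_s: 31.12
ee_pos: [461.3, 389.5, 176.5]
ee_rot: [0.358, 0.934, 0.002, 0.001]
contact_force: [-0.4, -0.1, -2.4]
finger_gap: 39.1
grip_force: 35.0
shift [-7.91 -6.94  0.06] rz 0.00 (or -30.00) | ydeg now 48.0 tilt [ 0.003  0.003 -1.   ] j7 0.11 t 31.1
shift [-7.91 -6.96  2.72] rz 0.00 (or -30.00) | ydeg now 48.0 tilt [ 0.003  0.003 -1.   ] j7 0.11 t 31.1
```

```bash
python3 -m inch '[[[-0.6,-0.53,0,0,0,0,20],[-1.4,-1.23,0,0,0,0,20],[-2.2,-1.93,0,0,0,0,20],[-3,-2.63,0,0,0,0,20],[-3.8,-3.33,0,0,0,0,20],[-4.6,-4.03,0,0,0,0,20],[-5.4,-4.73,0,0,0,0,20],[-6.2,-5.44,0,0,0,0,20],[-7,-6.14,0,0,0,0,20],[-7.6,-6.67,0,0,0,0,20],[-7.91,-6.95,0,0,0,0,20],[-7.91,-6.95,0,0,0,0,20]]]'
python3 -m inch '[[[0,0,0.5,0,0,0,20],[0,0,1.3,0,0,0,20],[0,0,2.1,0,0,0,20],[0,0,2.5,0,0,0,20],[0,0,2.64,0,0,0,20],[0,0,2.64,0,0,0,20],[0,0,2.64,0,0,0,20]]]'
python3 -c "
from h import *
print(incab(arm.observe()['ee_pos'])); go(cab(-188,-33),40.5,48)"
```

```text
time_s: 32.62
ee_pos: [520.8, -135.9, 172.5]
ee_rot: [0.36, 0.933, -0.001, -0.001]
contact_force: [-0.2, 0.7, -1.8]
finger_gap: 39.1
grip_force: 35.0
time_s: 33.5
ee_pos: [522.5, -134.0, 42.9]
ee_rot: [0.358, 0.934, 0.0, 0.001]
contact_force: [-0.4, 0.2, -1.1]
finger_gap: 39.0
grip_force: 35.0
[-187.8  -34. ]
shift [0.   0.02 0.05] rz 0.01 (or -29.99) | ydeg now 48.0 tilt [ 0.001  0.    -1.   ] j7 1.18 t 33.5
```

```bash
python3 -m inch '[[[0,0,0.06,0,0,0,20],[0,0,0.06,0,0,0,20],[0,0,0.06,0,0,0,54],[0,0,0.06,0,0,0,54],[0,0,0.06,0,0,0,54],[0,0,-0.8,0,0,0,54],[0,0,-1.8,0,0,0,60],[0,0,-2.7,0,0,0,60],[0,0,-2.7,0,0,0,50]]]'
python3 -c "
from meas import *
o=items({k:D[k] for k in D})
f=cam('wrist'); save(f,'w4.png')
go(cab(-278.5,-1),180,48);go(cab(-278.5,-1),36,48)"
```

```text
time_s: 34.62
ee_pos: [523.8, -134.7, 180.6]
ee_rot: [0.358, 0.934, 0.001, 0.003]
contact_force: [0.8, 0.8, -1.6]
finger_gap: 55.6
grip_force: 0.0
brass unseen 0
copper unseen 0
tube unseen 0
wheel unseen 0
shift [ 1.8   0.67 -0.06] rz 0.00 (or -30.00) | ydeg now 48.0 tilt [ 0.001  0.    -1.   ] j7 1.1 t 34.7
shift [1.81 0.67 2.82] rz 0.00 (or -30.00) | ydeg now 48.0 tilt [ 0.001  0.    -1.   ] j7 1.1 t 34.7
```

View pics/w4.png

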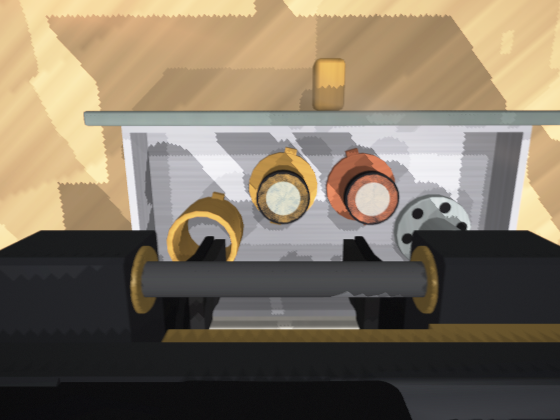

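All four fittings are upright in the drawer: tube (205,235), brass (283,190), copper (365,190) and wheel (433,225). That is the maximum number present, so there is no spacer ring. Next: pinch the pull and ease the drawer shut.

```bash
python3 -m inch '[[[0.7,0.25,0,0,0,0,50],[1.4,0.5,0,0,0,0,50],[1.8,0.67,0,0,0,0,50],[1.8,0.67,0,0,0,0,50],[1.8,0.67,0.8,0,0,0,50],[1.8,0.67,1.7,0,0,0,50],[1.8,0.67,2.5,0,0,0,50],[1.8,0.67,2.8,0,0,0,50],[1.8,0.67,2.8,0,0,0,50],[1.8,0.67,2.8,0,0,0,0],[1.8,0.67,2.8,0,0,0,0],[1.8,0.67,2.8,0,0,0,0]]]' 35
python3 -c "
from h import *
print(incab(arm.observe()['ee_pos'])); go(cab(-128,-1),36,48)"
```

```text
time_s: 36.22
ee_pos: [477.9, -48.9, 37.8]
ee_rot: [0.358, 0.934, 0.0, 0.001]
contact_force: [0.5, 0.1, 0.5]
finger_gap: 27.6
grip_force: 0.0
[-277.9   -0.6]
shift [-3.   -0.01  0.04] rz 0.00 (or -30.00) | ydeg now 48.0 tilt [ 0.001  0.001 -1.   ] j7 0.97 t 36.2
```

```bash
python3 -m inch '[[[0,0,0,0,0,0,0],[0,0,0,0,0,0,0],[-0.05,0,0,0,0,0,0],[-0.15,0,0,0,0,0,0],[-0.3,0,0,0,0,0,0],[-0.45,0,0,0,0,0,0],[-0.6,0,0,0,0,0,0],[-0.75,0,0,0,0,0,0],[-0.9,0,0,0,0,0,0],[-1.05,0,0,0,0,0,0],[-1.2,0,0,0,0,0,0],[-1.35,0,0,0,0,0,0]]]'
python3 -m inch '[[[-0.15,0,0,0,0,0,0],[-0.3,0,0,0,0,0,0],[-0.45,0,0,0,0,0,0],[-0.6,0,0,0,0,0,0],[-0.75,0,0,0,0,0,0],[-0.9,0,0,0,0,0,0],[-1.05,0,0,0,0,0,0],[-1.2,0,0,0,0,0,0],[-1.3,0,0,0,0,0,0],[-1.4,0,0,0,0,0,0],[-1.48,0,0,0,0,0,0],[-1.5,0,0,0,0,0,0]]]'
python3 -c "
from h import *
print(incab(arm.observe()['ee_pos']))"
```

```text
time_s: 37.72
ee_pos: [527.7, -94.4, 37.5]
ee_rot: [0.358, 0.934, 0.0, -0.0]
contact_force: [-2.7, 1.2, 6.7]
finger_gap: 21.7
grip_force: 35.0
time_s: 39.22
ee_pos: [583.6, -144.5, 37.6]
ee_rot: [0.358, 0.934, 0.0, 0.0]
contact_force: [-2.0, 0.7, 7.3]
finger_gap: 22.1
grip_force: 35.0
[-135.3   -0.9]
```

```bash
python3 -m inch '[[[-0.05,0,0,0,0,0,0],[-0.1,0,0,0,0,0,0],[-0.15,0,0,0,0,0,0],[-0.19,0,0,0,0,0,0],[-0.23,0,0,0,0,0,0],[-0.26,0,0,0,0,0,0],[-0.28,0,0,0,0,0,0],[-0.28,0,0,0,0,0,0],[-0.28,0,0,0,0,0,0]]]'
python3 -c "
from h import *
print(incab(arm.observe()['ee_pos']))"
```

```text
time_s: 40.35
ee_pos: [587.3, -147.9, 36.4]
ee_rot: [0.357, 0.934, 0.002, -0.009]
contact_force: [-35.2, 21.4, 34.7]
finger_gap: 21.7
grip_force: 35.0
[-130.3   -1. ]
```

The tool stalled against something at 41 N. I release without pulling and check the panel position.

```bash
python3 -m inch '[[[0.13,0,0,0,0,0,0],[0.13,0,0,0,0,0,50],[0.13,0,0,0,0,0,50],[0.13,0,0,0,0,0,50],[0.13,0,-0.8,0,0,0,50],[0.13,0,-1.8,0,0,0,50],[0.13,0,-2.8,0,0,0,50],[0.13,0,-2.8,0,0,0,50]]]'
python3 -c "
from h import *
f=cam('wrist'); save(f,'w5.png'); W=cloud(f); Z=W[...,2]; L=(W[...,:2]-C)@np.c_[cx,cy]
k=(abs(Z-80)<4)&(L[...,0]<-95)&(L[...,0]>-180)&(abs(L[...,1])<150); print('panel top',k.sum(),np.percentile(L[k][:,0],[5,50,95]))
k=(abs(Z-94)<4)&(L[...,0]<-60)&(abs(L[...,1])<60); print('roof front',np.percentile(L[k][:,0],[0.5,2]))
k=(abs(Z-62)<4)&(abs(L[...,1])<30)&(L[...,0]<-95)&(L[...,0]>-180); print('pull',L[k].mean(0),np.percentile(L[k][:,0],[2,98]))
"
```

```text
time_s: 41.35
ee_pos: [591.1, -150.5, 181.3]
ee_rot: [0.358, 0.934, 0.001, 0.004]
contact_force: [-0.1, -0.3, -1.1]
finger_gap: 50.0
grip_force: 0.0
panel top 4093 [-109.73575522 -106.99800298 -100.93323526]
roof front [-99.73359323 -99.51580406]
pull [-125.69447302   -1.5628535 ] [-144.79663517 -109.40282283]
```

View pics/w5.png

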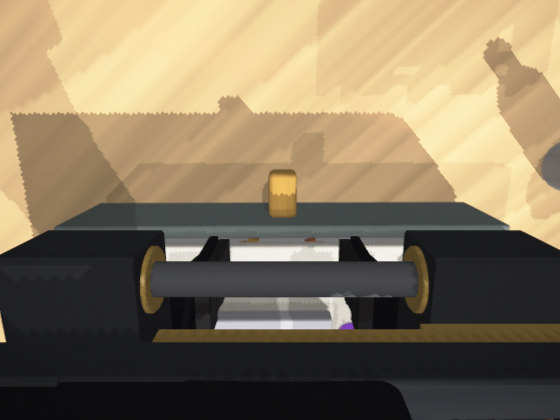

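```bash
python3 -m inch '[[[0,0,-0.6,0,0,0,50],[-0.6,-0.7,-0.6,0,0,0,50],[-1.3,-1.5,-0.6,0,0,0,50],[-1.92,-2.2,-0.6,0,0,0,50],[-1.92,-2.2,-0.6,0,0,0,50],[-1.92,-2.2,-0.6,0,0,0,50]]]'
python3 -c "
from h import *
f0=dict(np.load('pics/top0.npz')); f1=cam('top')
for f in(f0,f1):
    W=cloud(f); Z=W[...,2]; L=(W[...,:2]-C)@np.c_[cx,cy]
    k=(abs(Z-80)<5)&(L[...,0]<-85)&(L[...,0]>-180)&(L[...,1]>20)&(L[...,1]<155)
    q=(abs(Z-61)<6)&(abs(L[...,1])<20)&(L[...,0]<-100)&(L[...,0]>-180)
    print('panel',k.sum(),L[k].mean(0),np.percentile(L[k][:,0],[3,97]),'pull',q.sum(),L[q].mean(0) if q.any() else '',np.percentile(L[q][:,0],[3,97]) if q.any() else '')
go(cab(-30,-111),128,48)
"
```

```text
time_s: 42.15
ee_pos: [586.5, -294.8, 205.6]
ee_rot: [0.358, 0.934, 0.0, -0.001]
contact_force: [-0.4, 0.5, 0.7]
finger_gap: 50.1
grip_force: 0.0
panel 126 [-103.59959235   86.1997186 ] [-109.03684552  -98.2558003 ] pull 87 [-124.5275249     0.31619727] [-143.06406701 -107.09780717]
panel 129 [-104.22099106   89.76678338] [-109.36057525  -98.5535168 ] pull 93 [-125.08096827    0.33740537] [-144.51755406 -107.87521357]
shift [-0.06 -0.02  1.56] rz 0.02 (or -29.98) | ydeg now 48.1 tilt [-0.001  0.001 -1.   ] j7 1.41 t 42.2
```

The panel is within about 0.6 mm of its position at the start, so the drawer is shut. Next I slide the lock to the violet end.

```bash
python3 -m inch '[[[-0.06,-0.02,0.6,0,0,0,50],[-0.06,-0.02,1.2,0,0,0,50],[-0.06,-0.02,1.54,0,0,0,50],[-0.06,-0.02,1.54,0,0,0,50],[-0.06,-0.02,1.54,0,0,0,0],[-0.06,-0.02,1.54,0,0,0,0],[-0.06,-0.02,1.54,0,0,0,0],[-0.06,-0.02,1.54,0,0,0,0]]]' 25
python3 -m inch '[[[0,0.1,0,0,0,0,0],[0,0.3,0,0,0,0,0],[0,0.5,0,0,0,0,0],[0,0.7,0,0,0,0,0],[0,0.9,0,0,0,0,0],[0,1.1,0,0,0,0,0],[0,1.3,0,0,0,0,0],[0,1.5,0,0,0,0,0],[0,1.7,0,0,0,0,0],[0,1.9,0,0,0,0,0],[0,2.1,0,0,0,0,0],[0,2.2,0,0,0,0,0]]]'
python3 -c "
from h import *
print(incab(arm.observe()['ee_pos']))"
```

```text
time_s: 43.2
ee_pos: [589.2, -297.3, 130.6]
ee_rot: [0.358, 0.934, 0.001, 0.001]
contact_force: [0.1, -1.6, 1.7]
finger_gap: 19.8
grip_force: 25.0
time_s: 44.7
ee_pos: [662.5, -215.7, 130.5]
ee_rot: [0.358, 0.934, -0.0, 0.0]
contact_force: [-2.6, -0.9, 5.6]
finger_gap: 19.6
grip_force: 25.0
[-29.1  -1.1]
```

```bash
python3 -m inch '[[[0,0.08,0,0,0,0,0],[0,0.16,0,0,0,0,0],[0,0.22,0,0,0,0,0],[0,0.28,0,0,0,0,0],[0,0.32,0,0,0,0,0],[0,0.36,0,0,0,0,0],[0,0.38,0,0,0,0,0],[0,0.38,0,0,0,0,0],[0,0.38,0,0,0,0,0]]]'
python3 -c "
from h import *
print(incab(arm.observe()['ee_pos']))"
```

```text
time_s: 45.82
ee_pos: [669.8, -207.8, 130.5]
ee_rot: [0.361, 0.933, -0.004, -0.003]
contact_force: [-20.8, -9.3, 13.9]
finger_gap: 20.1
grip_force: 25.0
[-28.9   9.7]
```

```bash
python3 -m inch '[[[0,-0.1,0,0,0,0,0],[0,-0.12,0,0,0,0,50],[0,-0.12,0,0,0,0,50],[0,-0.12,0,0,0,0,50],[0,-0.12,-1,0,0,0,45],[0,-0.12,-2,0,0,0,45],[-0.4,0.6,-2.2,0,0,0,45],[-0.8,1.4,-2.2,0,0,0,45],[-1.08,2,-2.2,0,0,0,45],[-1.08,2,-2.2,0,0,0,45],[-1.08,2,-2.2,0,0,0,45]]]'
python3 -c "
from h import *
f=cam('wrist'); save(f,'w6.png'); np.savez('pics/w6.npz',**f); W=cloud(f); Z=W[...,2]; L=(W[...,:2]-C)@np.c_[cx,cy]
k=(abs(Z-148)<4)&(abs(L[...,0]+30)<25)&(abs(L[...,1])<30); print('lock',k.sum(),L[k].mean(0) if k.any() else '')
k=(abs(Z-138)<4)&(np.hypot(L[...,0]+31,L[...,1]-114)<40); print('bar',k.sum(),L[k].mean(0),Z[k].mean())
(c,wh,a)=cv2.minAreaRect(L[k].astype(np.float32)); print(c,wh,a)
k=(abs(Z-107)<13)&(abs(Z-94)>5)&(np.hypot(L[...,0]+31,L[...,1]-114)<45); print('disc',k.sum(),cv2.minEnclosingCircle(L[k].astype(np.float32)))
"
```

```text
time_s: 47.2
ee_pos: [781.2, -164.5, 239.7]
ee_rot: [0.358, 0.934, -0.0, -0.0]
contact_force: [0.4, -0.5, 0.4]
finger_gap: 44.7
grip_force: 0.0
lock 1219 [-29.58119147   9.90014937]
bar 1200 [-29.92650836 113.55839271] 137.62797229416117
(-29.507911682128906, 113.43798065185547) (14.00438117980957, 41.618099212646484) 68.54798126220703
disc 4255 ((-29.399995803833008, 113.51097869873047), 33.62792205810547)
```

View pics/w6.png

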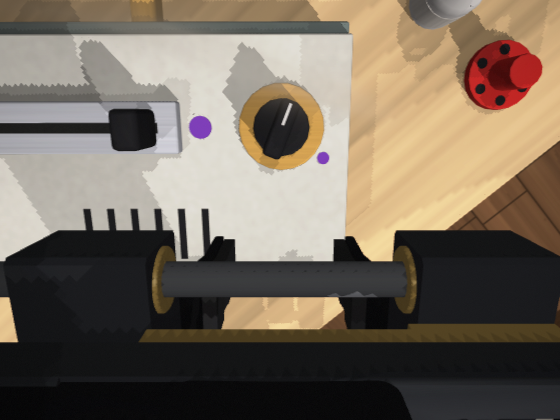

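The wrist view shows the lock slide beside the violet dot (200,127) and the dial at (281,126). The pointer is about 22° clockwise of image-up and the pip (322,158) is about 128°. So roughly 106° is left to turn, and the bar axis is 158.5° in the cabinet frame.

```bash
python3 -c "
from h import *
p=cab(-29.5,113.4); print(p); go(p,239,26.5); go(p,115,26.5)"
```

```text
[ 738.75663841 -130.3880239 ]
shift [ 1.09 -0.05  0.02] rz 3.58 (or -26.42) | ydeg now 48.0 tilt [-0. -0. -1.] j7 1.14 t 47.2
shift [ 1.09 -0.05  2.5 ] rz 3.58 (or -26.42) | ydeg now 48.0 tilt [-0. -0. -1.] j7 1.14 t 47.2
```

```bash
python3 -m inch '[[[0.5,-0.03,0,0,0,1.4,50],[1.09,-0.05,0,0,0,2.8,50],[1.09,-0.05,0,0,0,3.58,50],[1.09,-0.05,0.8,0,0,3.58,50],[1.09,-0.05,1.6,0,0,3.58,50],[1.09,-0.05,2.2,0,0,3.58,50],[1.09,-0.05,2.5,0,0,3.58,50],[1.09,-0.05,2.5,0,0,3.58,50],[1.09,-0.05,2.5,0,0,3.58,50]]]' 30
python3 -m inch '[[[0,0,0,0,0,0,0],[0,0,0,0,0,0,0],[0,0,0,0,0,0,0],[0,0,0,0,0,0,0],[0,0,0,0,0,0,0]]]'
python3 -c "
from h import *
p=cab(-29.5,113.4); go(p,115,26.5)"
```

```text
time_s: 48.38
ee_pos: [739.9, -129.9, 116.9]
ee_rot: [0.526, 0.85, 0.0, 0.001]
contact_force: [0.6, -0.3, 0.1]
finger_gap: 49.9
grip_force: 0.0
time_s: 49.0
ee_pos: [739.3, -129.5, 115.0]
ee_rot: [0.526, 0.85, 0.0, -0.0]
contact_force: [-0.3, -0.2, -0.7]
finger_gap: 13.9
grip_force: 30.0
shift [-0.01 -0.02  0.  ] rz 0.01 (or -29.99) | ydeg now 26.5 tilt [-0.  0. -1.] j7 0.8 t 49.0
```

Gripped (13.9 mm, matching the 14 mm bar). I turn it clockwise.

```bash
python3 -m inch '[[[0,0,0,0,0,1.2,0],[0,0,0,0,0,2.6,0],[0,0,0,0,0,4,0],[0,0,0,0,0,5.4,0],[0,0,0,0,0,6.8,0],[0,0,0,0,0,8.2,0],[0,0,0,0,0,9.6,0],[0,0,0,0,0,11,0],[0,0,0,0,0,12.4,0],[0,0,0,0,0,13.8,0],[0,0,0,0,0,15,0],[0,0,0,0,0,16,0]]]'
python3 -m inch '[[[0,0,0,0,0,0.5,0],[0,0,0,0,0,1,0],[0,0,0,0,0,1.4,0],[0,0,0,0,0,1.7,0],[0,0,0,0,0,1.7,0],[0,0,0,0,0,1.7,0]]]'
python3 -c "
from h import *
s=arm.observe(); print(s['ft_torque'].round(2)); go(s['ee_pos'][:2],115,26.5-106)"
```

```text
time_s: 50.5
ee_pos: [739.8, -129.7, 115.1]
ee_rot: [0.984, 0.176, 0.001, 0.0]
contact_force: [2.1, -1.6, -1.0]
finger_gap: 13.7
grip_force: 30.0
time_s: 51.25
ee_pos: [739.8, -129.8, 115.1]
ee_rot: [0.996, 0.091, 0.0, 0.0]
contact_force: [4.3, -2.9, -2.7]
finger_gap: 13.8
grip_force: 30.0
[-0.73 -0.91  0.65]
shift [-0. -0.  0.] rz -0.02 (or 29.98) | ydeg now -79.6 tilt [ 0.001 -0.001 -1.   ] j7 -0.9 t 51.2
```

```bash
python3 -m inch '[[[0,0,0,0,0,0.3,0],[0,0,0,0,0,0.5,0],[0,0,0,0,0,0.7,0],[0,0,0,0,0,0.7,0]]]'
python3 -c "
from h import *
s=arm.observe(); print(s['ft_torque'].round(2)); go(s['ee_pos'][:2],115,26.5-106)"
```

```text
time_s: 51.75
ee_pos: [739.6, -129.8, 115.1]
ee_rot: [0.999, 0.054, 0.0, 0.0]
contact_force: [4.0, -2.4, -0.8]
finger_gap: 14.9
grip_force: 31.3
[-0.8  -0.88  0.68]
shift [-0. -0.  0.] rz -0.73 (or 29.27) | ydeg now -83.9 tilt [ 0.001 -0.001 -1.   ] j7 -0.97 t 51.8
```

The bar now twists in the pads (gap 14.9 mm, torque not rising), so the dial is at its stop. I release, lift clear and verify.

```bash
python3 -m inch '[[[0,0,0,0,0,-0.7,0],[0,0,0,0,0,-0.7,50],[0,0,0,0,0,-0.7,50],[0,0,0,0,0,-0.7,50],[0,0,-0.9,0,0,-0.7,50],[0,0,-1.9,0,0,-0.7,50],[0,0,-2.6,0,0,-0.7,50],[0,-0.6,-2.8,0,0,-2,50],[0,-0.6,-2.8,0,0,-3.7,50],[0,-0.6,-2.8,0,0,-5.4,50],[0,-0.6,-2.8,0,0,-7,50],[0,-0.6,-2.8,0,0,-8.5,50]]]'
python3 -c "
from h import *
s=arm.observe();go(cab(30,110),240,48); print(s['contact_force'].round(1))"
```

```text
time_s: 53.25
ee_pos: [736.0, -99.6, 255.0]
ee_rot: [0.877, 0.48, -0.0, -0.0]
contact_force: [-0.3, 0.0, -1.1]
finger_gap: 50.1
grip_force: 0.0
shift [-0.75  1.54  0.3 ] rz -13.43 (or 16.57) | ydeg now -32.6 tilt [-0.  0. -1.] j7 -0.22 t 53.2
[-0.3  0.  -1.1]
```

```bash
python3 -m inch '[[[-0.2,0.5,0.1,0,0,-1.5,50],[-0.5,1,0.2,0,0,-3.2,50],[-0.75,1.54,0.3,0,0,-4.9,50],[-0.75,1.54,0.3,0,0,-6.6,50],[-0.75,1.54,0.3,0,0,-8.3,50],[-0.75,1.54,0.3,0,0,-10,50],[-0.75,1.54,0.3,0,0,-11.7,50],[-0.75,1.54,0.3,0,0,-13.4,50],[-0.75,1.54,0.3,0,0,-13.4,50],[-0.75,1.54,0.3,0,0,-13.4,50]]]'
python3 -c "
from h import *
f=cam('wrist'); save(f,'w7.png'); W=cloud(f); Z=W[...,2]; L=(W[...,:2]-C)@np.c_[cx,cy]
k=(abs(Z-148)<4)&(abs(L[...,0]+30)<25)&(abs(L[...,1])<30); print('lock',L[k].mean(0))
k=(abs(Z-138)<4)&(np.hypot(L[...,0]+31,L[...,1]-114)<40); print(cv2.minAreaRect(L[k].astype(np.float32)))
k=(abs(Z-80)<4)&(L[...,0]<-95)&(L[...,0]>-140); print('panel',k.sum(),np.percentile(L[k][:,0],[3,97]) if k.any() else '')
print(arm.observe()['contact_force'])
f0=dict(np.load('pics/top0.npz')); W0=cloud(f0); f1=cam('top'); W1=cloud(f1)
for n,x,y in(('ball',757,222),('glue',750,55),('kal',609,492)):
  for V in(W0,W1):
    k=(np.hypot(V[...,0]-x,V[...,1]-y)<70)&(V[...,2]>35); print(n,V[k].mean(0).round(1))
"
```

```text
time_s: 54.5
ee_pos: [780.4, -172.9, 239.9]
ee_rot: [0.364, 0.931, 0.0, -0.0]
contact_force: [-0.1, -0.3, 0.3]
finger_gap: 50.2
grip_force: 0.0
lock [-29.56322899   9.81425382]
((-29.448713302612305, 113.50386810302734), (41.739898681640625, 13.968977928161621), 53.9935188293457)
panel 4177 [-110.25517803 -102.09566689]
[-0.35378749 -0.89042204 -0.16861568]
ball [756.5 221.4  59.2]
ball [756.9 221.4  59.1]
glue [746.1  55.1  72.9]
glue [746.2  54.8  73.2]
kal [608.8 492.3  61.4]
kal [608.8 492.4  61.3]
```

View pics/w7.png

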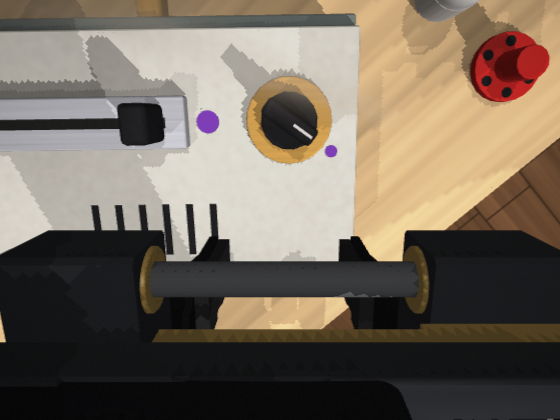

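The pointer is now at (303,131), facing the pip (331,151). I compare the angles before handing in.

```bash
python3 -c "
from h import *
f=cam('wrist'); c=f['color'].astype(int); m=((c[...,2]>c[...,1]+60)&(c[...,0]>c[...,1]+30)).astype(np.uint8)
n,l,s,ce=cv2.connectedComponentsWithStats(m)
for i in range(1,n):
    if s[i,4]>20:
        p=incab(ray(f,*ce[i],94.5)); d=p-[-29.45,113.5]; print(ce[i].round(),s[i,4],p,'angle',np.degrees(np.arctan2(d[1],d[0])).round(1))
"
```

```text
[207. 121.] 399 [-29.4  48.6] angle -90.0
[331. 151.] 112 [ -4.8 147.8] angle 54.3
```

The pip is at 54.3° and the pointer at 54.0°, so the dial is at its end stop. The lock and drawer read as done and the bystanders have not moved, so I hand in.

```bash
python3 -c "
from bench import arm
print(arm.sign_off())"
```

```text
the job is handed in; nothing more can be done
None
```

The job is handed in, with no verdict returned: the four fittings present (both eyepieces, socket tube, chrome wheel) are in the shut drawer, the lock is at the violet end, the timer is at its stop, and the bystanders have not moved.

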